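# Rack the press cutters by size

### The job

The four round cutters of the bench press are standing loose on the bench: put them back in the wooden cutter rack in order of size, each upright and fully down in the pocket that fits it, from the smallest cutter in the smallest pocket to the largest in the largest. Their edges are ground, so do not knock any of them over, and leave the brown dye bottle and the red tin where they stand.

Things in the scene. Friction and masses are not known exactly. Their poses are not given: they have to be found in the camera images.
- cutter_a: the smallest of four loose steel press cutters: a round steel ring (head) 18 mm in diameter and 24 mm high, standing on its cutting edge, with a dark steel shank 12 mm in diameter and 42 mm long rising from its middle; 66 mm tall in all. Origin: centre of its underside; z points up the shank. Round, so its yaw does not matter. Grip it by the shank.
- cutter_b: the second smallest of four loose steel press cutters: a round steel ring (head) 28 mm in diameter and 24 mm high, standing on its cutting edge, with a dark steel shank 12 mm in diameter and 42 mm long rising from its middle; 66 mm tall in all. Origin: centre of its underside; z points up the shank. Round, so its yaw does not matter. Grip it by the shank.
- cutter_c: the second largest of four loose steel press cutters: a round steel ring (head) 38 mm in diameter and 24 mm high, standing on its cutting edge, with a dark steel shank 12 mm in diameter and 42 mm long rising from its middle; 66 mm tall in all. Origin: centre of its underside; z points up the shank. Round, so its yaw does not matter. Grip it by the shank.
- cutter_d: the largest of four loose steel press cutters: a round steel ring (head) 48 mm in diameter and 24 mm high, standing on its cutting edge, with a dark steel shank 12 mm in diameter and 42 mm long rising from its middle; 66 mm tall in all. Origin: centre of its underside; z points up the shank. Round, so its yaw does not matter. Grip it by the shank.
- pocket_1 (a point): smallest of the four round pockets in a row in the cutter rack, 24 mm wide, 14 mm deep, mouth chamfered 3 mm: place of the 18 mm cutter. Point: centre of its floor, 12 mm above the bench. x runs along the row towards the largest pocket, z up. Rack: dark hardwood block 221 x 76 mm on a 229 x 84 mm plinth, 26 mm high in all, cannot move, lies at any yaw.
- pocket_2 (a point): second smallest of the four round pockets in a row in the cutter rack, 34 mm wide, 14 mm deep, mouth chamfered 3 mm: place of the 28 mm cutter. Point: centre of its floor, 12 mm above the bench. x runs along the row towards the largest pocket, z up. Pockets 1 to 4 lie at x = -85.5, -43.5, 8.5, 70.5 mm from the block's middle.
- pocket_3 (a point): second largest of the four round pockets in a row in the cutter rack, 44 mm wide, 14 mm deep, mouth chamfered 3 mm: place of the 38 mm cutter. Point: centre of its floor, 12 mm above the bench. x runs along the row towards the largest pocket, z up. 
- pocket_4 (a point): largest of the four round pockets in a row in the cutter rack, 54 mm wide, 14 mm deep, mouth chamfered 3 mm: place of the 48 mm cutter. Point: centre of its floor, 12 mm above the bench. x runs along the row towards the largest pocket, z up. 
- dye_bottle: bystander: loose brown dye bottle, 34 mm in diameter, 78 mm high, upright. Origin: centre of its underside.
- tin: bystander: loose red round tin, 56 mm in diameter, 35 mm high. Origin: centre of its underside.
Not all that is in view belongs to the job. Leave any pink look-alike of the cutter_a alone.

How it is judged:
By the outcome, as a careful person would: the job done as asked, in the order asked, and still so for the second after the job is handed in, with the robot touching nothing.
It also fails if it takes over 99 s, if anything falls off the work surface, if the arm or the gripper's body presses on something with over 40 N, if the wrist force passes 120 N, or if a joint passes its speed limit or range.

### The arm

A 6-joint arm with a two-finger parallel gripper is mounted at the origin on a cart in front of the work surface, level with it; the furniture and walls round the work are solid. World frame = base frame: x ahead of the robot, y to its left, z up, the work surface at z = 0. Lengths are in m, angles in rad, forces in N, time in s.
With the tool pointing down it reaches from about 0.375 to 0.975 m from the base axis. Payload 3.8 kg.
Tool frame: the origin (TCP) lies midway between the tips of the shut fingers; the grasp point (between the pads) lies 19 mm behind it; x points along the fingers, y is the direction in which the jaws open and shut, and the axes are right-handed (so a half turn about x gives the same grasp; the last joint's range is limited). The gripper opens to 85 mm and grips with 20 to 120 N. Pads are 22 mm wide; open, the fingers measure 114 mm over their backs; the gripper's body (76 mm by 85 mm) begins 54 mm behind the grasp point. The pads swing forward as they close: fully open they stand 13 mm farther back than shut.
Start: joints at [1.095, 0.264, 1.604, -0, 1.274, -0.037], TCP at [0.287, 0.611, 0.231] pointing down, gripper open.
Joint ranges: [-2.63, 2.63], [-0.94, 2.18], [0.31, 2.57], [-1.31, 4.45], [0, 2.66], [-2.55, 2.55]. Speed limits (rad/s): [2.57, 2.57, 3.14, 3.14, 3.14, 3.14].

### API

Orientations are given as a rotation vector (axis times angle).
In Python, from workcell import read_state, read_camera, get_calibration, finish_job gives the robot as it stands. The module is installed in compiled form; this text tells all that it offers.
- The arm moves only by the shell command python3 -m creep 'ROWS' [FORCE]. ROWS is JSON, a list of rows, each a list of 3 entries, a list of its own where there are three numbers: the closure in counts, from 0 (fully open) to 255 (shut), then the shift along the world's x, y, z in mm, then the turn about the world's z in rad. In form: [[hand, [tx, ty, tz], spin], ...]. A call has exactly 8 rows; each row shifts and turns the commanded pose from where the row before left it; what a row does not reach is not made up. A row lasts 1/12 s, in which the tool goes at most 41.7 mm and 7.16 degrees, less where a joint would pass 70% of its speed; a pose out of reach is approached as far as the arm can. A call is refused whole if a number of a shift passes 41.7 or a number of a turn 0.125, either way. A call with a gripper value outside its range is refused whole. The fingers move at their own pace and stop on an object; FORCE is the grip in N (left out, the last holds). Time passes only in rows, so rows that do not move let the fingers close, or fill a call up. It gives the time, the measured TCP pose, the force and the opening at its end, in the units of the state.
- read_state(): the state, without advancing time (a new reading comes with each control period).
- read_camera(name): name is "scene" or "side" or "wrist"; returns (picture, depth): 400x640x3 uint8, blue, green, red; 400x640 float32, m along the optical axis (not along the pixel's ray), 0 where there is no reading.
- get_calibration(name): a dict with "K" (3x3 intrinsics, pixels), "eye" and "orientation" of the camera in the world. Camera axes: x right, y down, z forward; pixel columns grow to the right and rows downward; lengths in m; the calibration is good to about 2 mm. A picture is of the moment at which its call begins: read the wrist's pose just before it. get_calibration takes no time and is no camera call; for the wrist camera it gives the pose at the moment of the call.
- finish_job(): hands the job in, once; it reports no verdict.
The state is a dict: "time": time; "q": joint angles; "joint_vel": joint speeds; "joint_torque": joint torques, N m; "tool_pos": TCP position; "tcp_rot": TCP orientation; "wrist_force": force on the tool from outside, world axes, zero at the start; "torque": the same for the moment, N m; "width": opening from 0.0 (shut) to 1.0 (fully open).
Only numpy, scipy, OpenCV 4.12 (cv2) and the standard library are available. Lean on these libraries where they do the work, as an engineer would, in place of code of your own. Each camera call takes 0.05 s, during which the arm holds its last target.

## Working session

There is one attempt and no reset: what is moved stays moved. The work goes in short steps, Python scripts to look and compute and a shell command to move; the robot and the scene stay as the last step left them, time stands still between calls to the robot, and variables do not carry over. Pictures are saved under pics/ and viewed, and the job is handed in when it is done.

```bash
mkdir -p pics; cat > h.py <<'E'
import numpy as np, cv2
from workcell import *
from scipy.spatial.transform import Rotation as R
def cal(n):
    c=get_calibration(n); o=np.array(c["orientation"],float)
    M=o if o.shape==(3,3) else R.from_rotvec(o).as_matrix() if o.size==3 else None
    return np.array(c["K"]),np.array(c["eye"]),M
def ray(c,u,v):
    K,e,M=c; d=M@np.linalg.inv(K)@np.array([u,v,1.]); return e,d
def plane(c,u,v,z):
    e,d=ray(c,u,v); return e+d*(z-e[2])/d[2]
def cloud(c,dep):
    K,e,M=c; v,u=np.mgrid[0:dep.shape[0],0:dep.shape[1]]
    p=np.stack([(u-K[0,2])/K[0,0]*dep,(v-K[1,2])/K[1,1]*dep,dep],-1)
    return p@M.T+e
E
python3 - <<'E'
from h import *
for n in ["scene","side","wrist"]:
    c=get_calibration(n); print(n,c)
    p,d=read_camera(n); cv2.imwrite(f"pics/{n}0.png",p); np.save(f"{n}0.npy",d)
print(read_state())
E
```

```text
scene {'K': array([[408.77012685,   0.        , 318.33513597],
       [  0.        , 408.77012685, 202.6957674 ],
       [  0.        ,   0.        ,   1.        ]]), 'eye': array([ 1.35051629, -0.20169922,  0.54631751]), 'orientation': array([-1.64271861, -1.60611368,  0.87325975])}
side {'K': array([[424.48904067,   0.        , 313.64862409],
       [  0.        , 424.48904067, 202.36393731],
       [  0.        ,   0.        ,   1.        ]]), 'eye': array([0.41823241, 0.56774946, 0.62727142]), 'orientation': array([-0.26774201,  2.71653255, -1.35063897])}
wrist {'K': array([[337.2184599 ,   0.        , 322.47504714],
       [  0.        , 337.2184599 , 204.91724445],
       [  0.        ,   0.        ,   1.        ]]), 'eye': array([0.22365012, 0.63995653, 0.37405977]), 'orientation': array([2.44849335, 1.5536312 , 0.21335971])}
{'time': 0.15, 'q': array([ 1.09509316e+00,  2.64592378e-01,  1.60510476e+00,  3.23192646e-05,
        1.27370164e+00, -3.68739187e-02]), 'joint_vel': array([-0.00066413, -0.00449732, -0.00464354, -0.00104599, -0.00090643,
       -0.0002414 ]), 'joint_torque': array([ 3.76508842e-04, -5.15908134e+01, -3.67958343e+01, -8.89410614e-06,
        8.12683749e-03, -3.07276116e-05]), 'tool_pos': array([0.28650013, 0.61053104, 0.23021575]), 'tcp_rot': array([ 0.3428098 ,  1.54374785, -0.34556012]), 'wrist_force': array([-0.39291262,  0.22849041, -0.20201202]), 'torque': array([ 0.0008276 , -0.0088185 , -0.05363986]), 'width': 1.0012282270003612}
```

View pics/scene0.png

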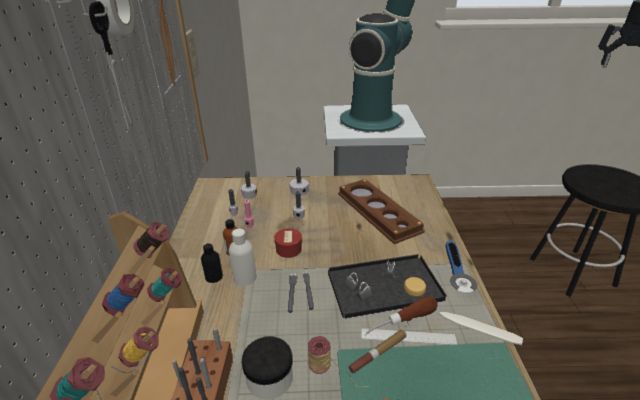

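View pics/side0.png

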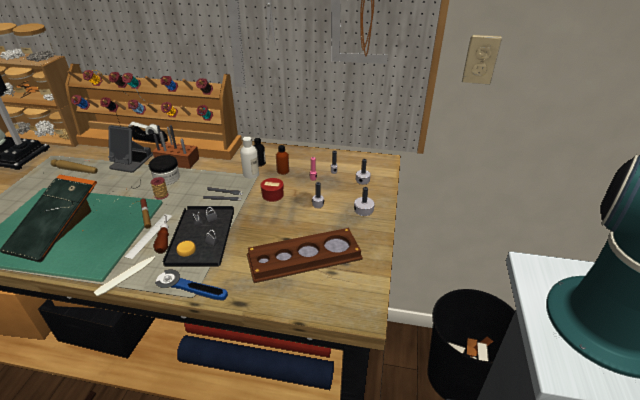

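View pics/wrist0.png

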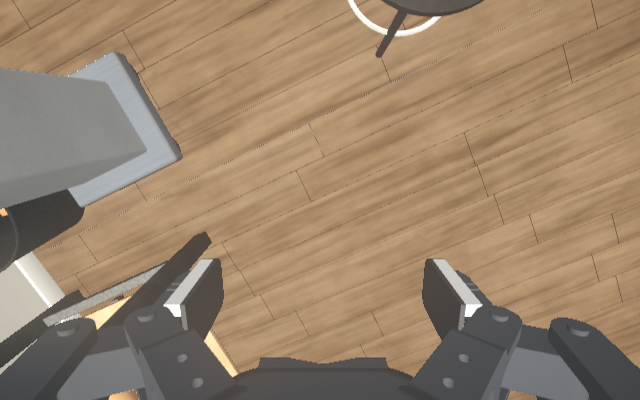

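The scene and side views show all four cutters, the pink look-alike, bottle, tin and rack. The wrist sees only floor. In the scene view the shanks are near (299,180), (249,185), (298,205) and (233,203), with pink at (248,213). Next I'll enlarge and measure.

```bash
python3 - <<'E'
from h import *
p=cv2.imread("pics/scene0.png"); cv2.imwrite("pics/sc_z.png",cv2.resize(p[160:260,215:430],None,fx=3.7,fy=3.7,interpolation=cv2.INTER_CUBIC))
p=cv2.imread("pics/side0.png"); cv2.imwrite("pics/si_z.png",cv2.resize(p[135:290,235:395],None,fx=3.8,fy=3.8,interpolation=cv2.INTER_CUBIC))
for n,pts in [("scene",[(299,172),(299,188),(248,176),(249,193),(298,195),(299,215),(232,193),(233,211),(248,203),(288,240),(231,225),(345,185),(418,232),(400,235)]),("side",[(365,190),(364,207),(363,160),(362,177),(318,185),(318,202),(334,152),(313,160),(272,183),(282,150)])]:
    c=cal(n); C=cloud(c,np.load(f"{n}0.npy"))
    for u,v in pts: print(n,u,v,(1000*C[v,u]).round(0))
E
```

```text
scene 299 172 [ 472. -238.   57.]
scene 299 188 [ 489. -239.   22.]
scene 248 176 [ 484. -361.   55.]
scene 249 193 [ 503. -360.   18.]
scene 298 195 [ 583. -237.   61.]
scene 299 215 [ 594. -237.   14.]
scene 232 193 [ 567. -387.   59.]
scene 233 211 [ 572. -389.   13.]
scene 248 203 [ 616. -344.   64.]
scene 288 240 [ 710. -255.   36.]
scene 231 225 [ 708. -364.   74.]
scene 345 185 [ 486. -125.   27.]
scene 418 232 [661.  19.  11.]
scene 400 235 [677. -23.  17.]
side 365 190 [ 465. -234.   61.]
side 364 207 [ 463. -219.   23.]
side 363 160 [ 484. -360.   64.]
side 362 177 [ 482. -347.   21.]
side 318 185 [ 575. -232.   62.]
side 318 202 [ 573. -224.   19.]
side 334 152 [ 562. -385.   64.]
side 313 160 [ 609. -341.   61.]
side 272 183 [ 695. -258.   35.]
side 282 150 [ 696. -362.   69.]
```

View pics/sc_z.png

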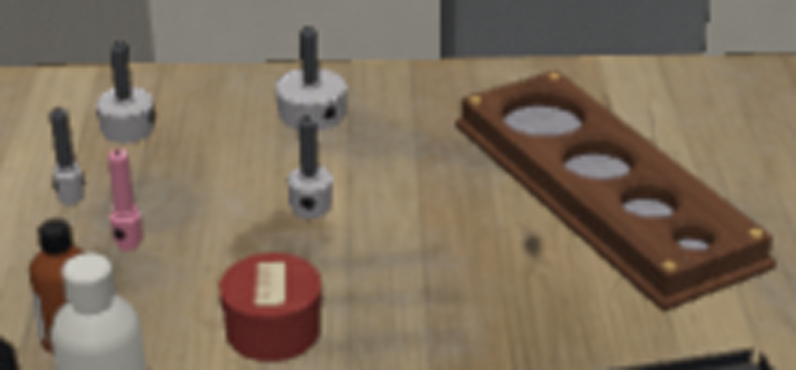

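View pics/si_z.png

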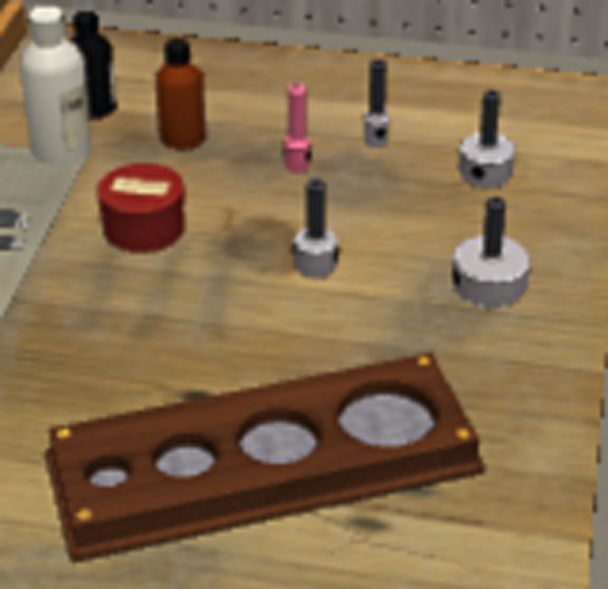

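```bash
cat > tri.py <<'E'
from h import *
def tri(rays):
    A=np.zeros((3,3));b=np.zeros(3)
    for e,d in rays:
        d=d/np.linalg.norm(d);P=np.eye(3)-np.outer(d,d);A+=P;b+=P@e
    x=np.linalg.solve(A,b)
    r=[np.linalg.norm(np.cross(x-e,d/np.linalg.norm(d)))*1000 for e,d in rays]
    return x,r
E
python3 - <<'E'
from tri import *
cs,ci=cal("scene"),cal("side")
S=cv2.imread("pics/scene0.png");I=cv2.imread("pics/side0.png")
def dark(img,box):
    x0,y0,x1,y1=box; g=img[y0:y1,x0:x1].max(2)
    m=(g<85).astype(np.uint8)
    n,l,st,ce=cv2.connectedComponentsWithStats(m)
    k=1+st[1:,4].argmax(); return ce[k]+[x0,y0],st[k]+np.array([x0,y0,0,0,0])
bx={"d":((290,166,308,186),(354,184,374,206)),"c":((241,168,256,186),(354,156,372,177)),"b":((291,188,306,205),(308,178,328,198)),"a":((226,186,239,208),(327,148,341,168))}
for k,(b1,b2) in bx.items():
    m1,s1=dark(S,b1);m2,s2=dark(I,b2)
    x,r=tri([ray(cs,*m1),ray(ci,*m2)])
    print(k,(x*1000).round(1),np.round(r,1),s1,s2)
# brass screws
def brass(img,box):
    x0,y0,x1,y1=box;h=cv2.cvtColor(img[y0:y1,x0:x1],cv2.COLOR_BGR2HSV)
    m=((h[...,0]>14)&(h[...,0]<32)&(h[...,1]>110)&(h[...,2]>120)).astype(np.uint8)
    n,l,st,ce=cv2.connectedComponentsWithStats(m)
    return [(tuple((ce[i]+[x0,y0]).round(1)),st[i,4]) for i in range(1,n)]
for img,c,box in((S,cs,(335,175,430,245)),(I,ci,(240,222,366,282))):
    for (u,v),a in brass(img,box): print((u,v),a,(plane(c,u,v,.026)*1000).round(1))
s=read_state();print(R.from_rotvec(s['tcp_rot']).as_matrix().round(2))
E
```

```text
d [ 465.1 -240.    45.4] [0.8 0.8] [296 167   5  16  67] [362 187   6  16  71]
c [ 480.7 -363.5   46.4] [1.9 1.9] [245 171   5  15  65] [362 159   4  15  57]
b [ 575.8 -237.4   47.1] [1.3 1.3] [296 191   5  14  65] [316 182   5  16  68]
a [ 563.1 -390.1   44.8] [0.5 0.5] [229 190   6  15  65] [332 151   5  14  56]
(np.float64(364.5), np.float64(180.0)) 8 [462.7 -74.2  26. ]
(np.float64(343.0), np.float64(186.5)) 6 [ 492.4 -130.4   26. ]
(np.float64(418.8), np.float64(222.4)) 9 [646.1  21.9  26. ]
(np.float64(395.7), np.float64(231.1)) 9 [675.1 -32.9  26. ]
(np.float64(271.5), np.float64(236.0)) 1775 [645.6 -77.6  26. ]
(np.float64(358.0), np.float64(224.5)) 2 [ 469.5 -150.4   26. ]
(np.float64(360.0), np.float64(224.0)) 1 [ 465.4 -152.9   26. ]
(np.float64(364.0), np.float64(225.0)) 3 [ 456.4 -151.2   26. ]
(np.float64(332.3), np.float64(226.7)) 3 [ 523.6 -132.3   26. ]
(np.float64(346.0), np.float64(229.5)) 6 [ 493.  -128.7   26. ]
(np.float64(355.9), np.float64(256.0)) 556 [462.1 -51.7  26. ]
(np.float64(328.0), np.float64(231.0)) 1 [ 530.3 -116.5   26. ]
(np.float64(251.5), np.flo
[... 440 characters left out ...]
)) 1 [518.1  -1.5  26. ]
(np.float64(300.0), np.float64(273.0)) 1 [562.   15.1  26. ]
(np.float64(305.0), np.float64(272.0)) 1 [553.1  10.7  26. ]
(np.float64(316.0), np.float64(272.0)) 1 [532.3   6.6  26. ]
(np.float64(304.5), np.float64(275.0)) 2 [552.4  18.5  26. ]
(np.float64(314.0), np.float64(274.0)) 1 [535.   12.5  26. ]
(np.float64(330.1), np.float64(278.9)) 32 [502.6  19.   26. ]
(np.float64(306.8), np.float64(278.3)) 12 [546.3  26.   26. ]
(np.float64(311.0), np.float64(276.0)) 1 [539.6  18.7  26. ]
(np.float64(338.0), np.float64(277.0)) 1 [488.6  11.3  26. ]
(np.float64(311.5), np.float64(281.0)) 2 [536.1  31.   26. ]
[[-0.    0.42  0.91]
 [-0.    0.91 -0.42]
 [-1.   -0.   -0.  ]]
```

```bash
python3 - <<'E'
from h import *
C=cloud(cal("side"),np.load("side0.npy"))
for u,v in [(300,100),(380,130),(335,140),(430,140),(395,170),(388,152)]: print((C[v,u]*1000).round())
c=cal("side")
for u,v in [(337,245),(308,251),(284,256),(264,260)]: print((plane(c,u,v,.012)*1000).round(), (C[v,u]*1000).round())
E
M='[130,[10,-36,0],-0.093]'; python3 -m creep '[[130,[10,-36,0],-0.093],[130,[10,-36,0],-0.093],[130,[10,-36,0],-0.093],[130,[10,-36,0],-0.093],[130,[10,-36,0],-0.093],[130,[10,-36,0],-0.093],[130,[10,-36,0],-0.093],[130,[10,-36,0],-0.093]]' 40
```

```text
[ 677. -499.  150.]
[ 453. -498.   80.]
[ 577. -498.   37.]
[ 314. -518.   53.]
[ 400. -427.    1.]
[ 425. -522.    0.]
[506. -91.  12.] [507. -92.  11.]
[563. -62.  12.] [563. -62.  12.]
[608. -38.  12.] [609. -40.  10.]
[646. -19.  12.] [646. -20.  11.]
time: 0.82
tool_pos: [0.3666, 0.3212, 0.231]
tcp_rot: [0.922, 1.367, -0.922]
wrist_force: [1.2, -0.3, -0.7]
width: 0.488
```

Pegboard at y = -0.499 and pocket-floor heights of about 12 mm agree with the text. Continuing.

```bash
python3 -m creep '[[130,[10,-36,0],-0.093],[130,[10,-36,0],-0.093],[130,[10,-36,0],-0.093],[130,[10,-36,0],-0.093],[130,[10,-36,0],-0.093],[130,[10,-36,0],-0.093],[130,[10,-36,0],-0.093],[130,[10,-36,0],-0.093]]'
python3 -m creep '[[130,[10,-36,0],-0.093],[130,[10,-36,0],-0.093],[130,[10,-36,0],-0.093],[130,[10,-36,0],-0.093],[130,[10,-36,0],-0.093],[130,[10,-36,0],-0.093],[130,[10,-36,0],-0.093],[130,[10,-36,0],-0.093]]'
python3 - <<'E'
from h import *
s=read_state();print(s['tool_pos'],s['q'].round(2));M=R.from_rotvec(s['tcp_rot']).as_matrix();print(M.round(3))
c=get_calibration("wrist");np.savez("w1.npz",K=c["K"],e=c["eye"],o=c["orientation"]);print(c["eye"])
p,d=read_camera("wrist");cv2.imwrite("pics/w1.png",p);np.save("w1.npy",d)
E
```

```text
time: 1.48
tool_pos: [0.4467, 0.0332, 0.2313]
tcp_rot: [1.47, 1.016, -1.469]
wrist_force: [0.5, 0.3, 0.1]
width: 0.49
time: 2.15
tool_pos: [0.5267, -0.2548, 0.2309]
tcp_rot: [1.962, 0.466, -1.963]
wrist_force: [0.3, 0.1, -0.1]
width: 0.489
[ 0.52666171 -0.25479785  0.230883  ] [-0.49  0.1   1.8   0.    1.24  0.61]
[[-0.     0.449 -0.893]
 [ 0.    -0.893 -0.449]
 [-1.    -0.     0.   ]]
[ 0.58789796 -0.22394358  0.37488802]
```

View pics/w1.png

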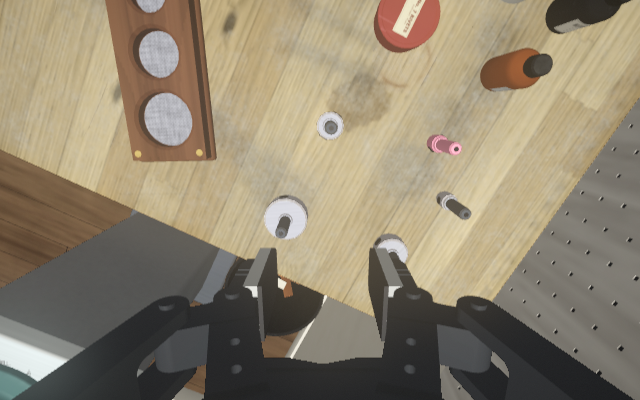

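The wrist view shows rack pockets 3 and 4 at (158,54) and (168,119), b (330,126), d (286,218), a (455,206), pink (445,145), and c partly behind the finger at (392,250). I'll measure from this second view.

```bash
python3 - <<'E'
from h import *
p=cv2.imread("pics/w1.png")
cv2.imwrite("pics/w1z.png",cv2.resize(p[95:270,255:485],None,fx=3.4,fy=3.4,interpolation=cv2.INTER_CUBIC))
z=np.load("w1.npz");c=(z["K"],z["e"],R.from_rotvec(z["o"]).as_matrix())
for n,u,v,h in [("s",138,154,.026),("s",199,153,.026),("p3floor",158.5,54,.012),("p4floor",168,119,.012)]: print(n,(plane(c,u,v,h)*1000).round(1))
# dark shank axes: min area rect
for n,(x0,y0,x1,y1) in dict(a=(445,190,478,225),b=(318,115,343,140),d=(268,205,298,242)).items():
    g=p[y0:y1,x0:x1]; hsv=g.max(2); m=(hsv<95).astype(np.uint8)
    k,l,st,ce=cv2.connectedComponentsWithStats(m);i=1+st[1:,4].argmax()
    ys,xs=np.nonzero(l==i); q=ce[i]+[x0,y0]
    print(n,q.round(1),st[i],(plane(c,*q,.045)*1000).round(1))
    rc=cv2.minAreaRect(np.stack([xs+x0,ys+y0],1).astype(np.float32));print(rc)
E
```

```text
s [463.2 -73.5  26. ]
s [ 492.4 -129.4   26. ]
p3floor [562.4 -54.5  12. ]
p4floor [507.2 -84.   12. ]
a [454.3 206.1] [  1   9  19  17 163] [ 563.3 -386.1   45. ]
((454.12005615234375, 205.83999633789062), (17.200000762939453, 10.399999618530273), 36.869895935058594)Traceback (most recent call last):
  File "<stdin>", line 9, in <module>
ValueError: attempt to get argmax of an empty sequence
```

View pics/w1z.png

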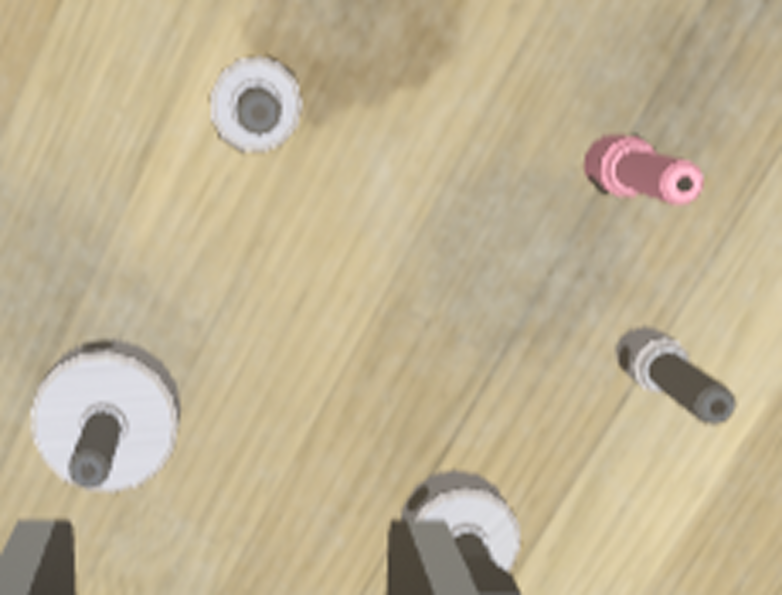

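```bash
python3 - <<'E'
from tri import *
z=np.load("w1.npz");c=(z["K"],z["e"],R.from_rotvec(z["o"]).as_matrix())
cs=cal("scene");ci=cal("side")
f=lambda u,v:(255+u/3.4-.35,95+v/3.4-.35)
for n,u,v,h in [("a top",714,407,.066),("b top",258,110,.066),("d top",90,469,.066),("d disc",105,418,.024),("b disc",256,104,.024),("a disc",657,361,.024),("c disc",462,537,.024)]:
    print(n,(plane(c,*f(u,v),h)*1000).round(1))
# triangulate tops: scene zoom/3.7+(215,160), side zoom/3.8+(235,135)
T={"a":((59,113),(378,66),(714,407)),"b":((308,121),(317,186),(258,110)),"d":((308,34),(496,204),(90,469)),"c":((121,48),(491,97),None)}
for k,(a,b,w) in T.items():
    r=[ray(cs,a[0]/3.7+214.65,a[1]/3.7+159.65),ray(ci,b[0]/3.8+234.65,b[1]/3.8+134.65)]
    if w:r.append(ray(c,*f(*w)))
    x,e=tri(r);print(k,(x*1000).round(1),np.round(e,1))
E
```

```text
a top [ 562.4 -389.2   66. ]
b top [ 577.7 -237.    66. ]
d top [ 466.6 -239.5   66. ]
d disc [ 468.2 -238.7   24. ]
b disc [ 577.6 -237.5   24. ]
a disc [ 563.8 -387.1   24. ]
c disc [ 483.6 -361.8   24. ]
a [ 562.  -390.    62.6] [0.7 1.2 0.9]
b [ 576.4 -237.4   62.9] [0.7 1.  1.2]
d [ 465.2 -240.    62. ] [0.5 0.4 0.2]
c [ 481.3 -362.2   62.6] [0.4 0.4]
```

```bash
python3 -m creep '[[130,[9,-33.5,0],0.01],[130,[9,-33.5,0],0.01],[130,[9,-33.5,0],0],[130,[9.3,-33.7,0],0],[130,[0,0,-30],0],[130,[0,0,-30],0],[130,[0,0,-30],0],[130,[0,0,-30],0]]'
python3 -m creep '[[130,[0,0,0],0],[130,[0,0,-20],0],[130,[0,0,-20],0],[130,[0,0,-20],0],[130,[0,0,-12],0],[130,[0,0,-9],0],[130,[0,0,0],0],[130,[0,0,0],0]]'
python3 - <<'E'
from h import *
p,d=read_camera("wrist");cv2.imwrite("pics/w2.png",p)
p,d=read_camera("side");cv2.imwrite("pics/s2.png",cv2.resize(p[80:260,235:435],None,fx=3,fy=3))
E
```

```text
time: 2.87
tool_pos: [0.5628, -0.3872, 0.1097]
tcp_rot: [1.947, 0.488, -1.947]
wrist_force: [0.1, -0.5, -0.2]
width: 0.49
time: 3.53
tool_pos: [0.5634, -0.3872, 0.0308]
tcp_rot: [1.947, 0.488, -1.947]
wrist_force: [0.6, -0.0, 1.0]
width: 0.485
```

View pics/w2.png

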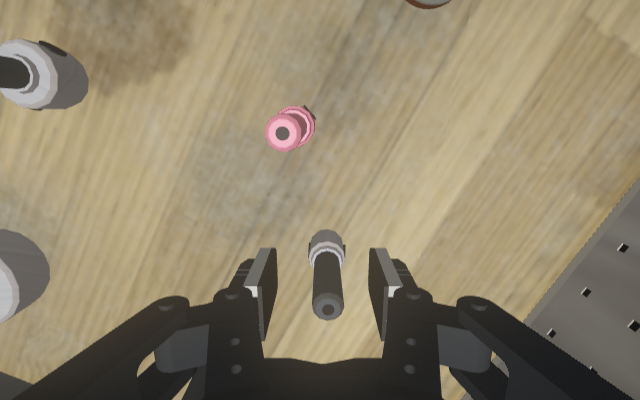

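View pics/s2.png

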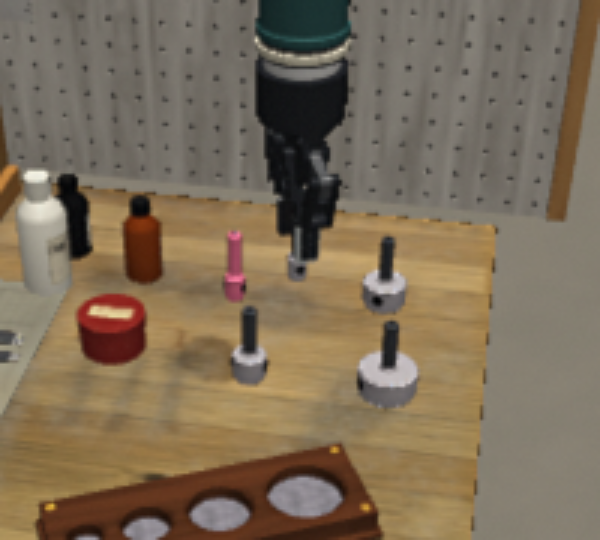

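```bash
python3 -m creep '[[130,[0,-1.5,-1],0],[150,[0,0,0],0],[170,[0,0,0],0],[185,[0,0,0],0],[200,[0,0,0],0],[215,[0,0,0],0],[240,[0,0,0],0],[240,[0,0,0],0]]' 40
python3 -m creep '[[240,[0,0,0],0],[240,[0,0,10],0],[240,[0,0,15],0],[240,[0,0,20],0],[240,[0,0,20],0],[240,[0,0,20],0],[240,[0,0,10],0],[240,[0,0,0],0]]'
python3 - <<'E'
from h import *
p,d=read_camera("wrist");cv2.imwrite("pics/w3.png",p)
E
```

```text
time: 4.3
tool_pos: [0.5631, -0.3887, 0.0294]
tcp_rot: [1.947, 0.487, -1.947]
wrist_force: [0.4, -0.1, 1.3]
width: 0.123
time: 4.97
tool_pos: [0.5654, -0.3904, 0.1295]
tcp_rot: [1.95, 0.481, -1.94]
wrist_force: [0.3, -0.7, -0.1]
width: 0.121
```

View pics/w3.png

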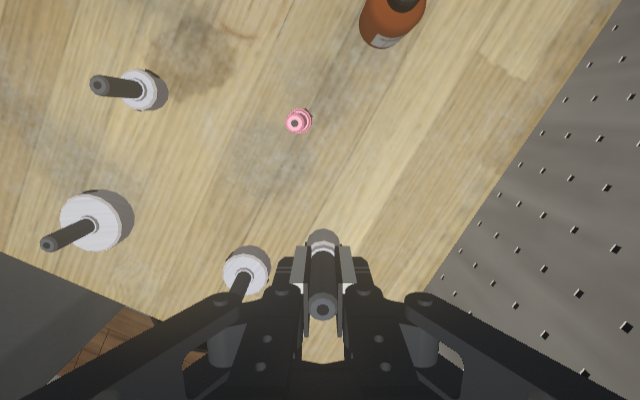

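```bash
python3 -m creep '[[240,[7.9,37.7,0],0],[240,[7.9,37.7,0],0],[240,[7.9,37.7,0],0],[240,[7.9,37.7,0],0],[240,[7.9,37.7,0],0],[240,[7.9,37.7,0],0],[240,[7.9,37.7,0],0],[240,[7.9,37.7,0],0]]'
python3 -m creep '[[240,[7.9,37.7,0],0],[240,[7.9,37.7,0],0],[240,[0,0,-20],0],[240,[0,0,-20],0],[240,[0,0,-10],0],[240,[0,0,0],0],[240,[0,0,0],0],[240,[0,0,0],0]]'
cat > snap.py <<'E'
import sys
from h import *
t=sys.argv[1]
for n in ["wrist","scene","side"]:
    c=get_calibration(n);p,d=read_camera(n);cv2.imwrite(f"pics/{n}{t}.png",p);np.save(f"{n}{t}.npy",d);np.savez(f"{n}{t}.npz",K=c["K"],e=c["eye"],o=c["orientation"])
    if n=="scene": a=cv2.resize(p[140:260,320:440],(400,400),interpolation=cv2.INTER_CUBIC)
    if n=="side": b=cv2.resize(p[170:290,240:360],(400,400),interpolation=cv2.INTER_CUBIC)
cv2.imwrite(f"pics/z{t}.png",np.hstack([a,b]))
print(read_state()["tool_pos"])
E
python3 snap.py 4
```

```text
time: 5.68
tool_pos: [0.625, -0.085, 0.1225]
tcp_rot: [1.945, 0.489, -1.95]
wrist_force: [0.3, 0.0, -0.5]
width: 0.128
time: 6.35
tool_pos: [0.6423, -0.0123, 0.0746]
tcp_rot: [1.948, 0.487, -1.947]
wrist_force: [1.3, -1.3, -0.7]
width: 0.12
[ 0.64309964 -0.01234753  0.07571411]
```

View pics/wrist4.png

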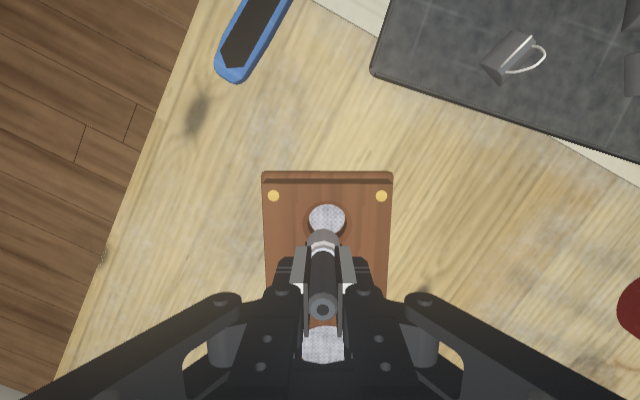

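View pics/z4.png

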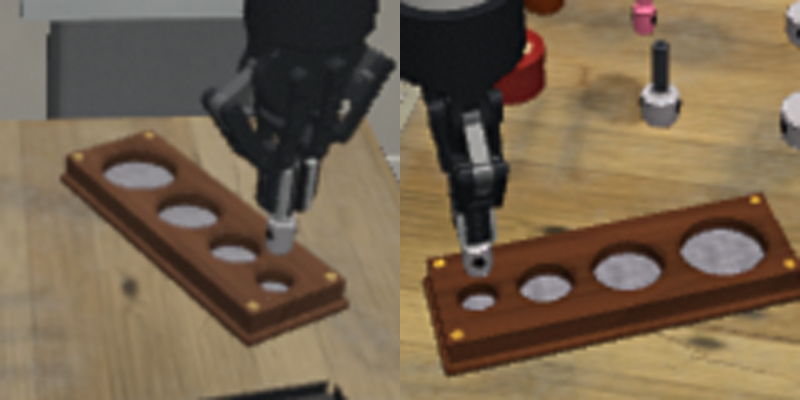

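```bash
cat > wp.py <<'E'
from h import *
def wc(t):
    z=np.load(f"wrist{t}.npz");return (z["K"],z["e"],R.from_rotvec(z["o"]).as_matrix())
E
python3 - <<'E'
from wp import *
c=wc(4)
for n,u,v,h in [("s",273,196,.026),("s",382,195.5,.026),("p1",327,219,.012),("rim",327,221,.026),("head",322,241,.059)]: print(n,(plane(c,u,v,h)*1000).round(1))
p=cv2.imread("pics/wrist4.png");cv2.imwrite("pics/w4z.png",cv2.resize(p[160:330,250:400],None,fx=3.5,fy=3.5,interpolation=cv2.INTER_CUBIC))
# head centre by triangulating scene/side zooms: head bottom ellipse centres
E
```

```text
s [645.9  22.8  26. ]
s [676.3 -33.7  26. ]
p1 [644.3 -14.3  12. ]
rim [647.1 -12.6  26. ]
head [646.   -9.8  59. ]
```

View pics/w4z.png

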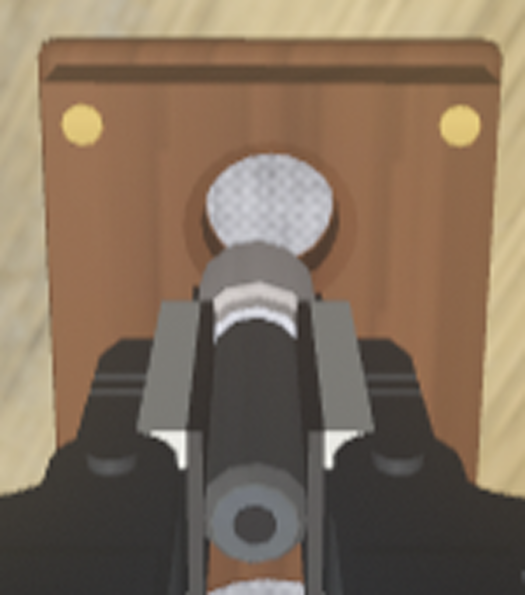

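```bash
python3 - <<'E'
from wp import *
c=wc(4)
print(plane(c,322.6-.3,308.9-.3,.1123)*1000, c[1])
K,e,M=c
T=np.array([.6431,-.0123,.0757]);ax=lambda z:np.array([T[0],T[1],z])
q=K@(M.T@(ax(.1123)-e));print(q[:2]/q[2])
E
```

```text
[642.05949794 -12.1058164  112.3       ] [0.70270912 0.02009833 0.21862386]
[324.14191092 306.56813954]
```

```bash
python3 -m creep '[[240,[2.5,-1.5,0],0],[240,[0,0,-5],0],[240,[0,0,-5],0],[240,[0,0,-5],0],[240,[0,0,-5],0],[240,[0,0,-3],0],[240,[0,0,0],0],[240,[0,0,0],0]]'
python3 -m creep '[[240,[0,0,-3],0],[240,[0,0,-3],0],[240,[0,0,-2],0],[240,[0,0,-2],0],[240,[0,0,0],0],[240,[0,0,0],0],[240,[0,0,0],0],[240,[0,0,0],0]]'
python3 snap.py 5
```

```text
time: 7.17
tool_pos: [0.6441, -0.0131, 0.0506]
tcp_rot: [1.946, 0.488, -1.948]
wrist_force: [0.0, -0.4, 0.1]
width: 0.123
time: 7.83
tool_pos: [0.6447, -0.0132, 0.0414]
tcp_rot: [1.947, 0.487, -1.947]
wrist_force: [-0.0, 0.1, 0.3]
width: 0.125
[ 0.64472917 -0.01315532  0.04139415]
```

View pics/z5.png

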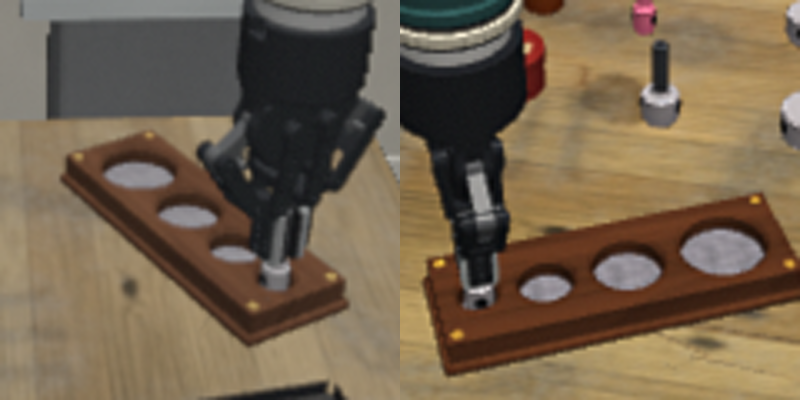

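```bash
python3 -m creep '[[240,[0,0,-0.5],0],[240,[0,0,0],0],[210,[0,0,0],0],[190,[0,0,0],0],[170,[0,0,0],0],[140,[0,0,0],0],[130,[0,0,0],0],[130,[0,0,0],0]]'
python3 -m creep '[[130,[0,0,5],0],[130,[0,0,15],0],[130,[0,0,20],0],[130,[0,0,20],0],[130,[0,0,20],0],[130,[0,0,10],0],[130,[0,0,0],0],[130,[0,0,0],0]]'
python3 snap.py 6
```

```text
time: 8.65
tool_pos: [0.6445, -0.0132, 0.0406]
tcp_rot: [1.947, 0.488, -1.947]
wrist_force: [0.1, 0.3, -0.4]
width: 0.489
time: 9.32
tool_pos: [0.645, -0.0132, 0.1314]
tcp_rot: [1.948, 0.487, -1.945]
wrist_force: [-1.2, 0.8, 0.2]
width: 0.49
[ 0.64330058 -0.01307873  0.12890246]
```

View pics/z6.png

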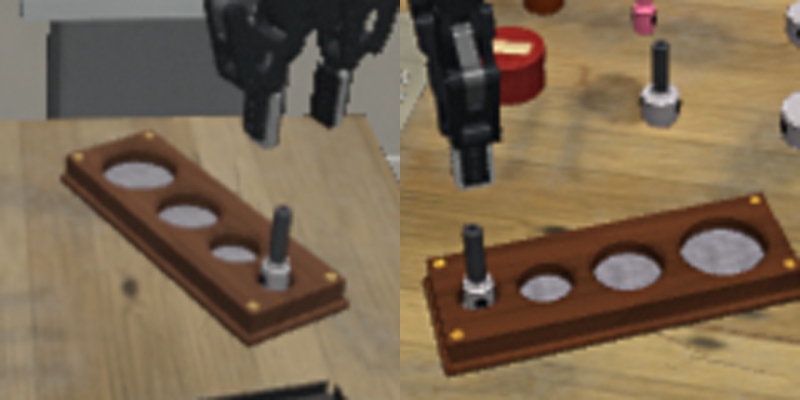

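View pics/wrist6.png

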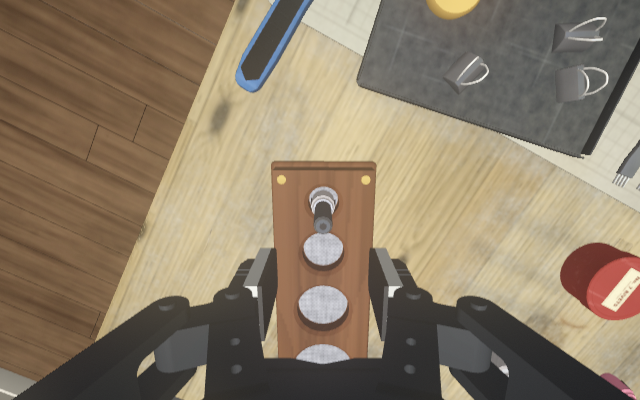

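Cutter a stands upright in pocket 1. Next is b.

```bash
python3 -m creep '[[130,[-9.6,-32,0],0],[130,[-9.6,-32,0],0],[130,[-9.6,-32,0],0],[130,[-9.6,-32,0],0],[130,[-9.6,-32,0],0],[130,[-9.6,-32,0],0],[130,[-9.6,-32,0],0],[130,[0,0,0],0]]'
python3 -m creep '[[130,[0,0,-20],0],[130,[0,0,-20],0],[130,[0,0,-20],0],[130,[0,0,-20],0],[130,[0,0,-10],0],[130,[0,0,-10],0],[130,[0,0,0],0],[130,[0,0,0],0]]'
python3 snap.py 7
```

```text
time: 10.13
tool_pos: [0.5748, -0.2421, 0.1291]
tcp_rot: [1.946, 0.483, -1.952]
wrist_force: [0.1, 0.2, 0.2]
width: 0.488
time: 10.8
tool_pos: [0.5771, -0.2368, 0.0303]
tcp_rot: [1.946, 0.489, -1.948]
wrist_force: [-0.0, 0.2, -0.3]
width: 0.492
[ 0.57859072 -0.23759508  0.03223597]
```

View pics/wrist7.png

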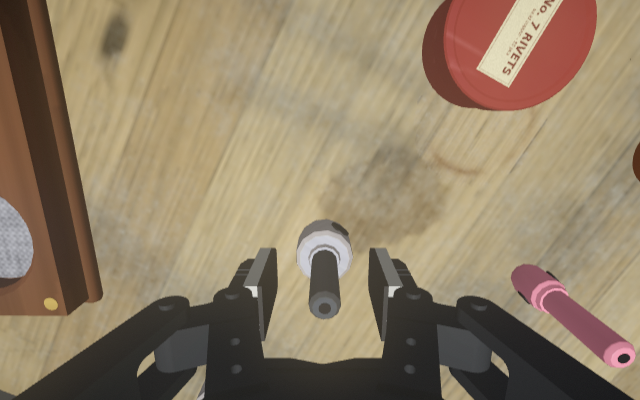

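```bash
python3 -m creep '[[130,[0,0,-1],0],[150,[0,0,0],0],[170,[0,0,0],0],[185,[0,0,0],0],[200,[0,0,0],0],[215,[0,0,0],0],[240,[0,0,0],0],[240,[0,0,0],0]]' 40
python3 -m creep '[[240,[0,0,0],0],[240,[0,0,10],0],[240,[0,0,15],0],[240,[0,0,20],0],[240,[0,0,20],0],[240,[0,0,20],0],[240,[0,0,15],0],[240,[0,0,0],0]]'
python3 -m creep '[[240,[0,0,0],0],[240,[4,29,0],0],[240,[4,29,0],0],[240,[4,29,0],0],[240,[4,29,0],0],[240,[4,29,0],0],[240,[4,29,0],0],[240,[4,29,0],0]]'
python3 -m creep '[[240,[0,0,0],0],[240,[0,0,-20],0],[240,[0,0,-20],0],[240,[0,0,-15],0],[240,[0,0,0],0],[240,[0,0,0],0],[240,[0,0,0],0],[240,[0,0,0],0]]'
python3 snap.py 8
```

```text
time: 11.62
tool_pos: [0.5776, -0.2373, 0.0299]
tcp_rot: [1.947, 0.487, -1.947]
wrist_force: [0.1, -0.2, 0.5]
width: 0.127
time: 12.28
tool_pos: [0.5798, -0.2382, 0.1345]
tcp_rot: [1.951, 0.483, -1.94]
wrist_force: [0.4, -0.4, -1.5]
width: 0.123
time: 12.95
tool_pos: [0.6037, -0.0326, 0.1275]
tcp_rot: [1.944, 0.489, -1.951]
wrist_force: [0.3, 0.2, -1.5]
width: 0.124
time: 13.62
tool_pos: [0.6062, -0.0345, 0.0758]
tcp_rot: [1.949, 0.487, -1.945]
wrist_force: [-0.1, -0.2, -1.1]
width: 0.122
[ 0.60627976 -0.03439794  0.07604153]
```

View pics/z8.png

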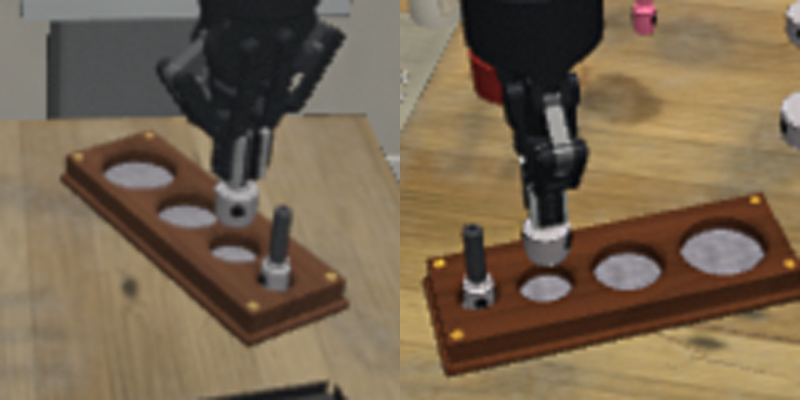

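```bash
python3 - <<'E'
import cv2
p=cv2.imread("pics/wrist8.png");cv2.imwrite("pics/w8z.png",cv2.resize(p[160:330,250:400],None,fx=3.5,fy=3.5,interpolation=cv2.INTER_CUBIC))
E
```

```text
(no output)
```

View pics/w8z.png

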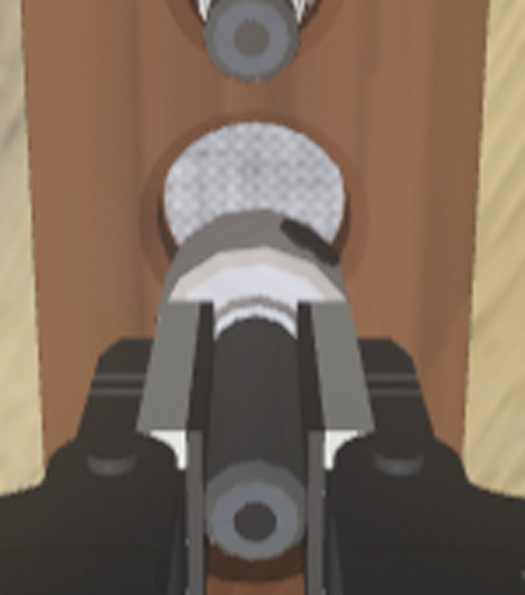

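```bash
python3 -m creep '[[240,[2,1,0],0],[240,[0,0,-5],0],[240,[0,0,-5],0],[240,[0,0,-5],0],[240,[0,0,-5],0],[240,[0,0,-3],0],[240,[0,0,0],0],[240,[0,0,0],0]]'
python3 -m creep '[[240,[0,0,-3],0],[240,[0,0,-3],0],[240,[0,0,-2],0],[240,[0,0,-2],0],[240,[0,0,0],0],[240,[0,0,0],0],[240,[0,0,0],0],[240,[0,0,0],0]]'
```

```text
time: 14.43
tool_pos: [0.607, -0.0331, 0.0512]
tcp_rot: [1.946, 0.488, -1.948]
wrist_force: [0.5, 0.1, -1.3]
width: 0.123
time: 15.1
tool_pos: [0.6076, -0.0332, 0.0419]
tcp_rot: [1.947, 0.487, -1.946]
wrist_force: [-0.1, -0.2, -0.7]
width: 0.124
```

```bash
python3 -m creep '[[240,[0,0,-0.5],0],[240,[0,0,0],0],[210,[0,0,0],0],[190,[0,0,0],0],[170,[0,0,0],0],[140,[0,0,0],0],[130,[0,0,0],0],[130,[0,0,0],0]]'
python3 -m creep '[[130,[0,0,5],0],[130,[0,0,15],0],[130,[0,0,20],0],[130,[0,0,20],0],[130,[0,0,20],0],[130,[0,0,10],0],[130,[0,0,0],0],[130,[0,0,0],0]]'
python3 snap.py 9
```

```text
time: 15.77
tool_pos: [0.6073, -0.0331, 0.0411]
tcp_rot: [1.947, 0.488, -1.947]
wrist_force: [-0.4, -0.5, -0.1]
width: 0.488
time: 16.43
tool_pos: [0.6078, -0.0332, 0.1318]
tcp_rot: [1.948, 0.487, -1.945]
wrist_force: [-1.2, 0.0, -0.0]
width: 0.487
[ 0.606103   -0.0330432   0.12948334]
```

View pics/z9.png

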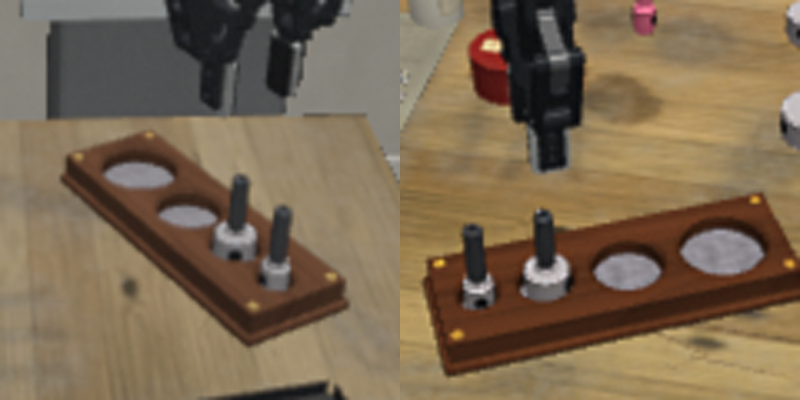

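View pics/wrist9.png

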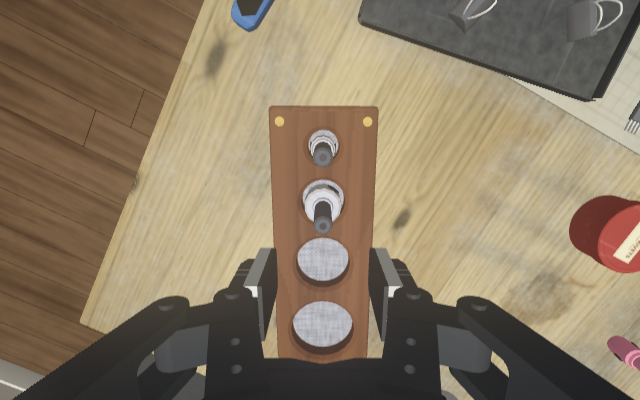

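Cutters a and b are seated. Now c.

```bash
python3 -m creep '[[130,[-13.8,-36.5,0],0],[130,[-13.8,-36.5,0],0],[130,[-13.8,-36.5,0],0],[130,[-13.8,-36.5,0],0],[130,[-13.8,-36.5,0],0],[130,[-13.8,-36.5,0],0],[130,[-13.8,-36.5,0],0],[130,[-13.8,-36.5,0],0]]'
python3 -m creep '[[130,[-13.8,-36.5,0],0],[130,[0,0,-20],0],[130,[0,0,-20],0],[130,[0,0,-10],0],[130,[0,0,0],0],[130,[0,0,0],0],[130,[0,0,0],0],[130,[0,0,0],0]]'
python3 snap.py 10
```

```text
time: 17.25
tool_pos: [0.4951, -0.3261, 0.1296]
tcp_rot: [1.946, 0.49, -1.949]
wrist_force: [0.8, -1.3, 0.9]
width: 0.49
time: 17.92
tool_pos: [0.4843, -0.3617, 0.0825]
tcp_rot: [1.947, 0.487, -1.945]
wrist_force: [0.2, -0.1, 0.5]
width: 0.49
[ 0.48405165 -0.36180866  0.08248979]
```

View pics/wrist10.png

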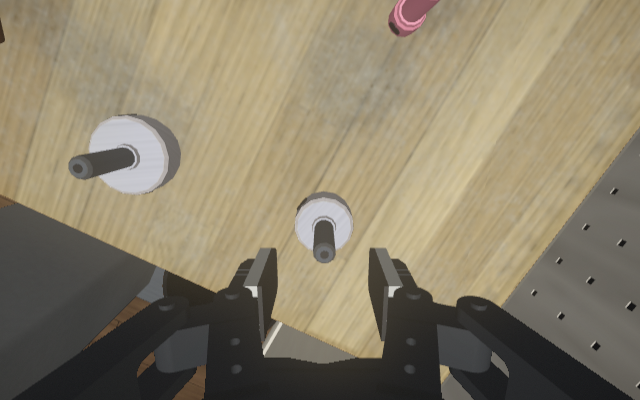

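```bash
python3 - <<'E'
from wp import *
c=wc(10)
print((plane(c,324.5,254,.066)*1000).round(1),(plane(c,324,223,.024)*1000).round(1))
print("d",(plane(c,80,167,.066)*1000).round(1),(plane(c,127.5,157,.024)*1000).round(1))
E
```

```text
[ 481.9 -364.    66. ] [ 484.2 -362.8   24. ]
d [ 466.7 -239.4   66. ] [ 465.6 -239.2   24. ]
```

```bash
python3 -m creep '[[130,[-1,-1.2,0],0],[130,[0,0,-15],0],[130,[0,0,-15],0],[130,[0,0,-12],0],[130,[0,0,-7],0],[130,[0,0,-4],0],[130,[0,0,0],0],[130,[0,0,0],0]]'
python3 -m creep '[[130,[0,0,0],0],[150,[0,0,0],0],[170,[0,0,0],0],[185,[0,0,0],0],[200,[0,0,0],0],[215,[0,0,0],0],[240,[0,0,0],0],[240,[0,0,0],0]]' 40
python3 -m creep '[[240,[0,0,0],0],[240,[0,0,10],0],[240,[0,0,15],0],[240,[0,0,20],0],[240,[0,0,20],0],[240,[0,0,20],0],[240,[0,0,15],0],[240,[0,0,0],0]]'
```

```text
time: 18.73
tool_pos: [0.4823, -0.363, 0.0284]
tcp_rot: [1.947, 0.488, -1.947]
wrist_force: [0.4, -0.2, 0.2]
width: 0.488
time: 19.4
tool_pos: [0.4823, -0.3629, 0.0284]
tcp_rot: [1.947, 0.487, -1.947]
wrist_force: [-0.1, -0.3, 0.8]
width: 0.125
time: 20.07
tool_pos: [0.4843, -0.3646, 0.1329]
tcp_rot: [1.949, 0.481, -1.941]
wrist_force: [0.5, -0.5, -0.5]
width: 0.123
```

```bash
python3 -m creep '[[240,[9.9,38.3,0],0],[240,[9.9,38.3,0],0],[240,[9.9,38.3,0],0],[240,[9.9,38.3,0],0],[240,[9.9,38.3,0],0],[240,[9.9,38.3,0],0],[240,[9.9,38.3,0],0],[240,[9.9,38.3,0],0]]'
python3 -m creep '[[240,[0,0,0],0],[240,[0,0,-20],0],[240,[0,0,-20],0],[240,[0,0,-15],0],[240,[0,0,0],0],[240,[0,0,0],0],[240,[0,0,0],0],[240,[0,0,0],0]]'
python3 snap.py 11
python3 - <<'E'
import cv2
p=cv2.imread("pics/wrist11.png");cv2.imwrite("pics/w11z.png",cv2.resize(p[160:330,250:400],None,fx=3.5,fy=3.5,interpolation=cv2.INTER_CUBIC))
E
```

```text
time: 20.73
tool_pos: [0.5606, -0.0544, 0.1273]
tcp_rot: [1.946, 0.488, -1.949]
wrist_force: [0.0, -0.6, -1.3]
width: 0.124
time: 21.4
tool_pos: [0.5623, -0.0569, 0.0745]
tcp_rot: [1.949, 0.486, -1.945]
wrist_force: [0.8, 0.1, -1.3]
width: 0.126
[ 0.56227431 -0.05677989  0.0744926 ]
```

View pics/w11z.png

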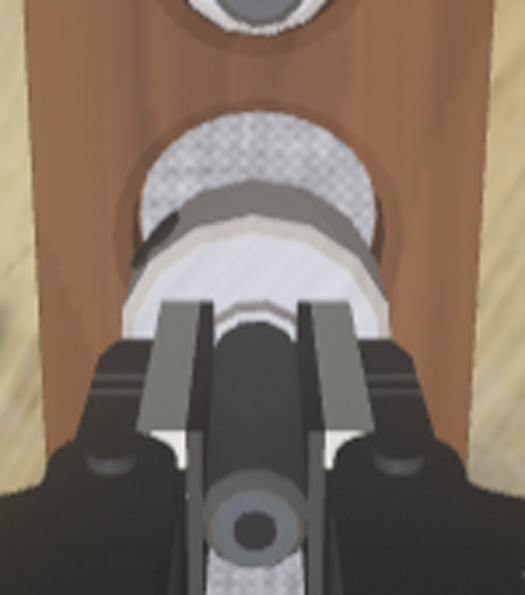

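View pics/z11.png

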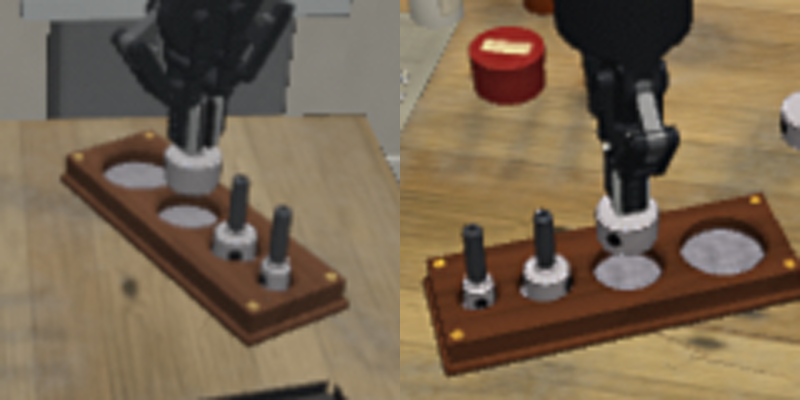

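```bash
python3 -m creep '[[240,[1.3,-0.2,0],0],[240,[0,0,-5],0],[240,[0,0,-5],0],[240,[0,0,-5],0],[240,[0,0,-5],0],[240,[0,0,-3],0],[240,[0,0,0],0],[240,[0,0,0],0]]'
python3 -m creep '[[240,[0,0,-3],0],[240,[0,0,-3],0],[240,[0,0,-2],0],[240,[0,0,-2],0],[240,[0,0,0],0],[240,[0,0,0],0],[240,[0,0,0],0],[240,[0,0,0],0]]'
python3 snap.py 12
```

```text
time: 22.22
tool_pos: [0.5623, -0.0566, 0.0497]
tcp_rot: [1.946, 0.488, -1.948]
wrist_force: [0.1, 0.1, -1.6]
width: 0.127
time: 22.88
tool_pos: [0.5629, -0.0567, 0.0404]
tcp_rot: [1.947, 0.487, -1.946]
wrist_force: [-0.2, -0.1, 0.1]
width: 0.124
[ 0.56286997 -0.05672455  0.04042177]
```

View pics/z12.png

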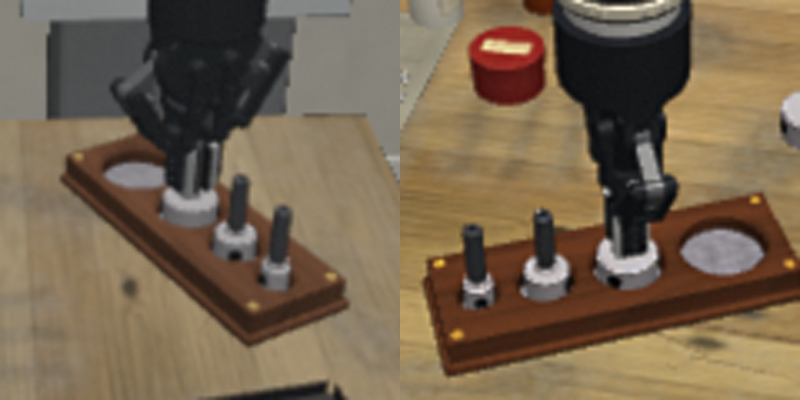

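Cutter c is in pocket 3. Release it and go on to d at (466.5, -239.5).

```bash
python3 -m creep '[[240,[0,0,-0.5],0],[240,[0,0,0],0],[210,[0,0,0],0],[190,[0,0,0],0],[170,[0,0,0],0],[140,[0,0,0],0],[130,[0,0,0],0],[130,[0,0,0],0]]'
python3 -m creep '[[130,[0,0,5],0],[130,[0,0,15],0],[130,[0,0,20],0],[130,[0,0,20],0],[130,[0,0,20],0],[130,[0,0,10],0],[130,[0,0,0],0],[130,[0,0,0],0]]'
python3 -m creep '[[130,[-15.8,-30.4,0],0],[130,[-15.8,-30.4,0],0],[130,[-15.8,-30.4,0],0],[130,[-15.8,-30.4,0],0],[130,[-15.8,-30.4,0],0],[130,[-15.8,-30.4,0],0],[130,[0,0,-20],0],[130,[0,0,-20],0]]'
python3 -m creep '[[130,[0,0,-10],0],[130,[0,0,0],0],[130,[0,0,0],0],[130,[0,0,0],0],[130,[0,0,0],0],[130,[0,0,0],0],[130,[0,0,0],0],[130,[0,0,0],0]]'
python3 snap.py 13
```

```text
time: 23.7
tool_pos: [0.5626, -0.0566, 0.0396]
tcp_rot: [1.947, 0.488, -1.947]
wrist_force: [-0.2, -0.2, 0.1]
width: 0.492
time: 24.37
tool_pos: [0.5631, -0.0567, 0.1303]
tcp_rot: [1.948, 0.487, -1.945]
wrist_force: [0.3, 0.2, -1.0]
width: 0.49
time: 25.03
tool_pos: [0.467, -0.2411, 0.089]
tcp_rot: [1.95, 0.483, -1.948]
wrist_force: [-1.0, 0.1, -0.9]
width: 0.49
time: 25.7
tool_pos: [0.4684, -0.2391, 0.0805]
tcp_rot: [1.947, 0.487, -1.945]
wrist_force: [-0.5, 0.7, 0.7]
width: 0.489
[ 0.46803972 -0.23904953  0.08006856]
```

View pics/wrist13.png

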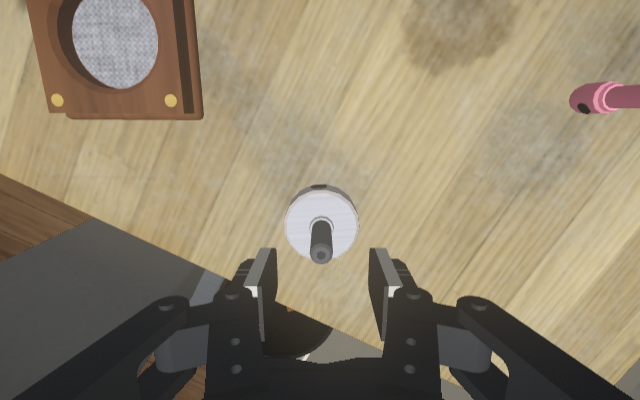

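View pics/z13.png

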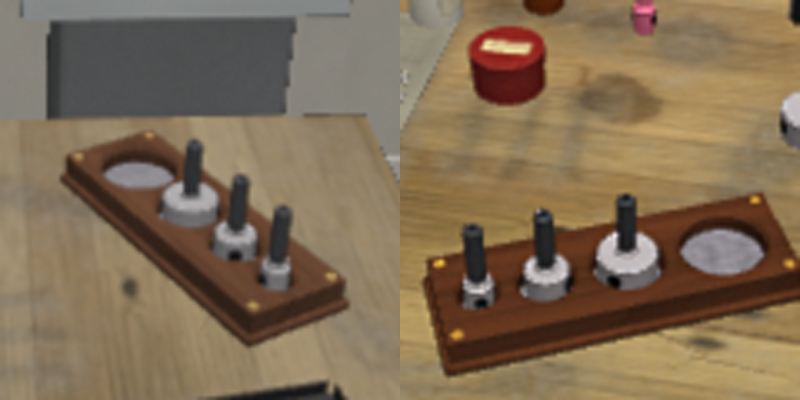

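```bash
python3 -m creep '[[130,[-1.2,0.3,0],0],[130,[0,0,-15],0],[130,[0,0,-15],0],[130,[0,0,-12],0],[130,[0,0,-6],0],[130,[0,0,-3],0],[130,[0,0,0],0],[130,[0,0,0],0]]'
python3 -m creep '[[130,[0,0,0],0],[150,[0,0,0],0],[170,[0,0,0],0],[185,[0,0,0],0],[200,[0,0,0],0],[215,[0,0,0],0],[240,[0,0,0],0],[240,[0,0,0],0]]' 40
python3 -m creep '[[240,[0,0,0],0],[240,[0,0,10],0],[240,[0,0,15],0],[240,[0,0,20],0],[240,[0,0,20],0],[240,[0,0,20],0],[240,[0,0,10],0],[240,[0,0,0],0]]'
```

```text
time: 26.52
tool_pos: [0.4669, -0.2389, 0.029]
tcp_rot: [1.947, 0.487, -1.947]
wrist_force: [0.3, -0.7, -0.1]
width: 0.49
time: 27.18
tool_pos: [0.467, -0.239, 0.029]
tcp_rot: [1.947, 0.487, -1.946]
wrist_force: [0.7, -0.3, -0.4]
width: 0.126
time: 27.85
tool_pos: [0.4684, -0.2397, 0.1268]
tcp_rot: [1.949, 0.484, -1.942]
wrist_force: [0.4, -0.7, -1.6]
width: 0.123
```

```bash
python3 -m creep '[[240,[8.2,30.6,0],0],[240,[8.2,30.6,0],0],[240,[8.2,30.6,0],0],[240,[8.2,30.6,0],0],[240,[8.2,30.6,0],0],[240,[0,0,0],0],[240,[0,0,-20],0],[240,[0,0,-20],0]]'
python3 -m creep '[[240,[0,0,-10],0],[240,[0,0,0],0],[240,[0,0,0],0],[240,[0,0,0],0],[240,[0,0,0],0],[240,[0,0,0],0],[240,[0,0,0],0],[240,[0,0,0],0]]'
python3 snap.py 14
python3 - <<'E'
import cv2
p=cv2.imread("pics/wrist14.png");cv2.imwrite("pics/w14z.png",cv2.resize(p[160:330,250:400],None,fx=3.5,fy=3.5,interpolation=cv2.INTER_CUBIC))
E
```

```text
time: 28.52
tool_pos: [0.5084, -0.0852, 0.0836]
tcp_rot: [1.947, 0.488, -1.944]
wrist_force: [-0.3, -0.6, -2.8]
width: 0.121
time: 29.18
tool_pos: [0.5082, -0.0859, 0.0745]
tcp_rot: [1.948, 0.487, -1.946]
wrist_force: [-0.0, 0.7, -2.1]
width: 0.123
[ 0.50781306 -0.08582318  0.07403919]
```

View pics/w14z.png

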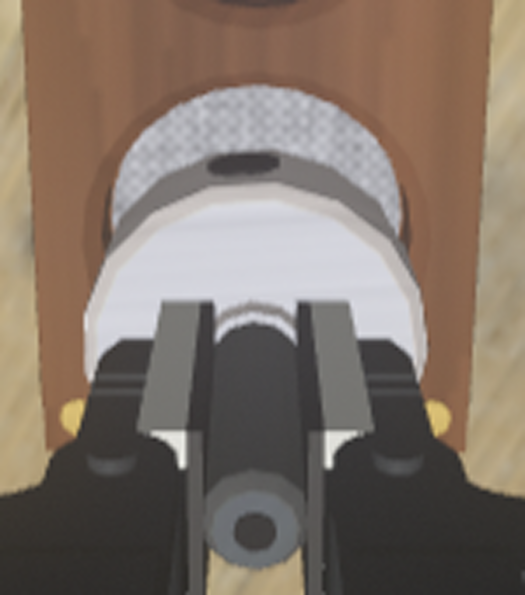

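View pics/z14.png

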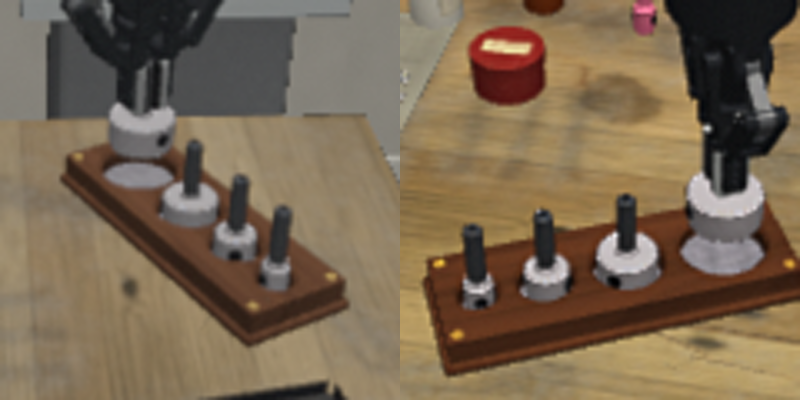

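```bash
python3 -m creep '[[240,[0.8,-0.3,0],0],[240,[0,0,-5],0],[240,[0,0,-5],0],[240,[0,0,-5],0],[240,[0,0,-5],0],[240,[0,0,-3],0],[240,[0,0,0],0],[240,[0,0,0],0]]'
python3 -m creep '[[240,[0,0,-3],0],[240,[0,0,-3],0],[240,[0,0,-2],0],[240,[0,0,-1.5],0],[240,[0,0,0],0],[240,[0,0,0],0],[240,[0,0,0],0],[240,[0,0,0],0]]'
python3 snap.py 15
```

```text
time: 30.0
tool_pos: [0.5081, -0.086, 0.0503]
tcp_rot: [1.946, 0.488, -1.948]
wrist_force: [-0.9, -0.3, -2.2]
width: 0.122
time: 30.67
tool_pos: [0.5085, -0.0861, 0.0413]
tcp_rot: [1.947, 0.488, -1.947]
wrist_force: [0.1, 0.4, -1.7]
width: 0.125
[ 0.50849907 -0.08605462  0.04131524]
```

View pics/z15.png

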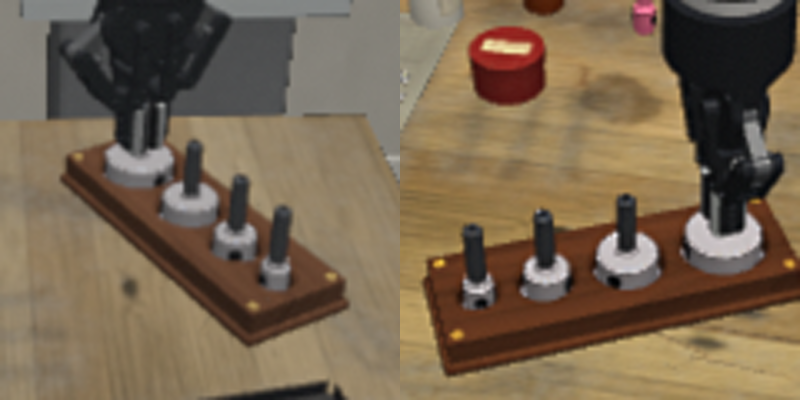

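```bash
python3 -m creep '[[240,[0,0,-0.7],0],[240,[0,0,0],0],[210,[0,0,0],0],[190,[0,0,0],0],[170,[0,0,0],0],[140,[0,0,0],0],[130,[0,0,0],0],[130,[0,0,0],0]]'
python3 -m creep '[[130,[0,0,5],0],[130,[0,0,15],0],[130,[0,0,20],0],[130,[0,0,20],0],[130,[0,0,20],0],[130,[0,0,20],0],[130,[0,0,20],0],[130,[0,0,20],0]]'
python3 -m creep '[[130,[-10,-20,10],0],[130,[-10,-20,10],0],[130,[-10,-20,10],0],[130,[0,-20,10],0],[130,[0,-20,10],0],[130,[0,0,0],0],[130,[0,0,0],0],[130,[0,0,0],0]]'
python3 snap.py 16
python3 - <<'E'
from tri import *
S=cv2.imread("pics/scene16.png");I=cv2.imread("pics/side16.png")
cv2.imwrite("pics/full16.png",np.hstack([cv2.resize(S[150:260,200:430],(400,400*110//230*1)),cv2.resize(I[130:290,235:395],(191,191))]))
for n,pts in [("scene",{}),("side",{})]:
    c=cal(n);C=cloud(c,np.load(f"{n}16.npy"))
    for k,(x,y) in enumerate([(644.7,-13.7),(607.8,-33.2),(562,-57.2),(507,-86.2)]):
        d=np.hypot(C[...,0]*1000-x,C[...,1]*1000-y)
        Z=C[...,2]*1000
        m=(d<8)&(Z>42); print(n,k+1,"top",np.percentile(Z[m],97).round(1) if m.any() else None, (np.median(C[m],0)*1000).round(1))
        m=(d>9)&(d<[9.5,13,18,23][k])&(Z>30); print("   headtop",np.median(Z[m]).round(1) if m.any() else None)
E
```

```text
time: 31.48
tool_pos: [0.5086, -0.0861, 0.0406]
tcp_rot: [1.947, 0.488, -1.947]
wrist_force: [0.5, -0.0, 0.2]
width: 0.489
time: 32.15
tool_pos: [0.5084, -0.086, 0.182]
tcp_rot: [1.947, 0.487, -1.947]
wrist_force: [0.8, -0.2, 0.0]
width: 0.495
time: 32.82
tool_pos: [0.4781, -0.1855, 0.2302]
tcp_rot: [1.947, 0.488, -1.948]
wrist_force: [0.3, -0.2, 0.2]
width: 0.491
[ 0.47799671 -0.18494715  0.22969238]
scene 1 top 78.7 [649.1 -15.1  62. ]
   headtop 36.2
scene 2 top 78.5 [611.5 -34.7  63.3]
   headtop 35.5
scene 3 top 78.4 [566.9 -58.2  62.1]
   headtop 36.4
scene 4 top 79.2 [511.5 -87.5  63.1]
   headtop 36.4
side 1 top 77.9 [643.1  -8.7  63.2]
   headtop 31.1
side 2 top 77.6 [606.1 -28.9  63. ]
   headtop 34.5
side 3 top 78.2 [561.7 -52.8  63.3]
   headtop 34.9
side 4 top 78.1 [507.4 -81.8  63.3]
   headtop 34.9
```

View pics/z16.png

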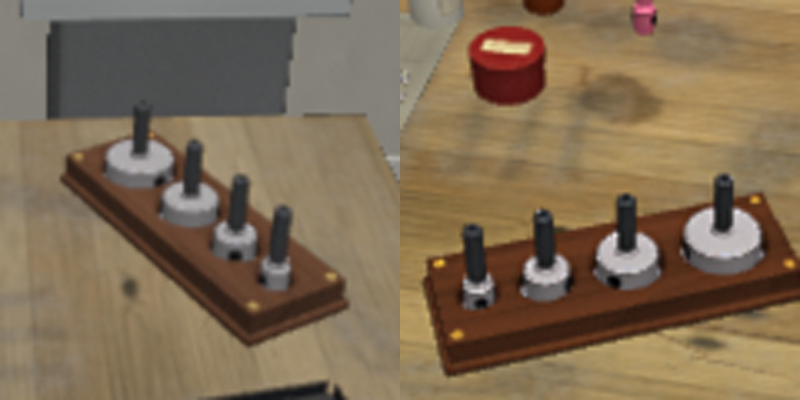

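View pics/scene16.png

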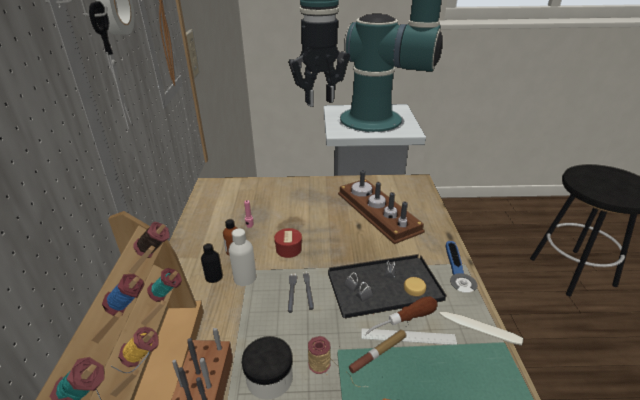

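All four tops measure 78 mm (12 + 66), so each cutter is fully seated and upright. The bottle, tin and pink piece haven't moved.

```bash
python3 -c "
from workcell import *
print(finish_job())"
```

```text
the job is handed in; nothing more can be done
None
```

All four cutters are back in the rack, upright and fully down. I placed them smallest first, a to d in pockets 1 to 4, and handed the job in at about 33 s.

- **Seating:** in both fixed cameras the shank tops stand at 78–79 mm, where 12 mm floor plus 66 mm cutter gives 78 mm. The scene camera puts the head tops at about 36 mm, as expected.
- **Forces:** the readings printed after each move stayed at about 3 N or less. Nothing was knocked over.
- **Bystanders:** by eye, the dye bottle, tin and pink look-alike stand where they did at the start, and the gripper is well clear of everything.
- **Disagreements:** the side camera read some head tops lower, at 31–35 mm. I put that down to the narrow ring sampled, where head side and rack pixels mix in. My first triangulation of the loose shank tops gave about 62.5 mm rather than 66 mm, while the shank middles agreed with the given size.

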